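# Slide a glazed tile on edge into its lane of the tile rack

## Robot

A 6-joint arm with a two-finger parallel gripper is mounted at the origin on the work surface. World frame = base frame: x ahead of the robot, y to its left, z up, the work surface at z = 0. Lengths are in mm, angles in degrees, forces in N, time in s.
With the tool pointing down it reaches from about 350 to 850 mm from the base axis. Payload 8.1 kg.
Tool frame: the origin (TCP) lies between the finger pads; the fingertips stand 22 mm ahead of it and the grasp point (between the pads) lies 3 mm ahead of it; z points along the fingers, y is the line along which they close (so a half turn about z gives the same grasp; the last joint's range is limited). The gripper opens to 85 mm and grips with 20 to 120 N. Pads are 22 mm wide; open, the fingers measure 114 mm over their backs; the gripper's body (76 mm by 85 mm) begins 54 mm behind the grasp point. The pads swing forward as they close: fully open they stand 13 mm farther back than shut.
Start: joints at [-71.184, 7.471, 85.268, -0, 87.261, -4.893], TCP at [241.275, -549.356, 253.292] pointing down, gripper open.
Joint ranges: [-169.43, 169.43], [-51.17, 129.36], [1.28, 143.12], [-76.62, 256.62], [0, 156.53], [-152.29, 152.29]. Speed limits (degrees/s): [136.94, 136.94, 159.86, 180, 180, 180].

## Interface

Orientations are given as [roll, pitch, yaw] about the fixed x, y, z axes, in that order (R = Rz(yaw) Ry(pitch) Rx(roll)).
In Python, from bench import r, vision gives the robot as it stands.
- The arm moves only by the tool step_arm, never from a script. Its argument "targets" is a list that holds one entry, the list of rows, each a list of 6 numbers: the shift along the world's x, y, z in mm, then the turn, a rotation vector about the world's x, y, z in rad. In form: [[[x, y, z, rx, ry, rz], ...]]. A call has 1 to 12 rows; each row is the pose to reach, as a shift and turn from the pose commanded when the call began; what a row does not reach only later rows make up. A row lasts 1/12 s, in which the tool goes at most 41.7 mm and 7.16 degrees, less where a joint would pass 70% of its speed; a pose out of reach is approached as far as the arm can. A call with a gripper value outside its range is refused whole. "fingers" is the gripper's target within -1 to 1 (shut at 1, half-way at 0, fully open at -1), set as the call begins (left out, the last holds). The fingers move at their own pace and stop on an object; "newtons" is the grip in N (left out, the last holds). Time passes only in rows, so rows that repeat a pose let the fingers close. It gives the time, the measured TCP pose, the force, the opening and the grip force at its end, in the units of the state.
- r.sense(): the state, without advancing time (a new reading comes with each control period).
- vision.snapshot(name): name is "scene" or "top"; returns a dict with "img" (480x640x3 uint8, blue, green, red), "mtx" (3x3 intrinsics, pixels), "eye" and "attitude" of the camera in the world. Camera axes: x right, y up, looking along -z (the intrinsics and any distortion apply to the point x, -y, -z); pixel columns grow to the right and rows downward; lengths in mm; the calibration is good to about 2 mm. A picture is of the moment at which its call begins. There is no depth.
- r.hand_in(): hands the job in; it is judged then, once.
The state is a dict: "time": time; "joint_pos": joint angles; "qd": joint speeds; "joint_efforts": joint torques, N m; "tool_pos": TCP position; "tcp_rot": TCP orientation; "ft_force": force on the tool from outside, world axes, zero at the start; "wrist_torque": the same for the moment, N m; "finger_gap": finger opening in mm; "grip_force": force on a finger pad.
Only numpy, scipy, OpenCV 4.12 (cv2) and the standard library are available. Lean on these libraries where they do the work, as an engineer would, in place of code of your own. Each camera call takes 0.05 s, during which the arm holds its last target. There are 200 camera calls.

## Task

Take the green-glazed tile out of the dark wooden stand and, keeping it upright on its long edge, start it in the mouth of the free lane (green tag) of the tile rack, then push it along the lane until it is fully home against the back stop, and leave it. Do not shift the tiles already in the rack, nor the bowl, the grey stone and the bottle.

Things in the scene. Friction and masses are not known exactly. Their poses are not given: they have to be found in the camera images.
- tile_center (a point): Centre of the loose tile to move: green-glazed with a pale and a brown band on each face, 140 mm long (its x), 8 mm thick (its y), 90 mm high (its z), 0.15 to 0.28 kg; either end may lead. It starts upright on its long edge in the stand, lower edge 10 mm and top edge 100 mm above the table; it may lean about 3 degrees in the groove.
- tile: The same tile; origin at the middle of its lower long edge, 45 mm below the centre; x along its length, y through its thickness, z up.
- stand: Fixed dark wooden stand, 110 mm by 70 mm at its foot, x along its groove. The groove is 10 mm wide, open at the top and both ends; its floor is 10 mm and its top 42 mm above the table. Origin on the table under the middle. The upper 58 mm of the tile are free.
- rack: Fixed wooden rack of four parallel lanes 38 mm apart, three holding a tile. Origin on the table below the middle of the mouth; x along the lanes into the rack, z up. Base 12 mm thick, 172 mm wide, from x = -120 mm (bare sill before the mouth, nothing else there) to 148 mm. Cross bars over all lanes at x = 0 to 12 and 120 to 132 mm, 110 to 120 mm above the table, on posts at y = +-82 mm.
- tag: Green tag of the free lane, any of the four: a green strip on the sill before it and a green cap on the front cross bar (paint only). Origin on the lane's centre line, on the base's upper face (12 mm above the table), 62 mm inside the mouth: where the middle of the tile's lower edge is when home. x along the lane into the rack, z up.
- lane_mouth (a point): Middle of the free lane's mouth on the base's upper face, 12 mm above the table; axes as the tag's. From x = 0 to 132 mm each lane has a pair of bottom ribs (12 to 36 mm above the table) and of top ribs (84 to 110 mm), 11 mm apart, flared to about 20 mm over the first 17 mm. A tile standing on the base has its top edge at 102 mm and passes 8 mm below the cross bars.
- lane_home (a point): Where the tile's centre is when fully home in the free lane: 62 mm inside the mouth, 57 mm above the table; axes as the tag's. The back stop is a fixed board across all lanes, its face 132 mm inside the mouth, 12 to 72 mm above the table: a tile fully home stands 8 mm proud of the mouth.
- stored1: Tile with blue glaze, the same size, standing home in another lane; origin at the middle of its lower edge. Leave it.
- stored2: Tile with yellow glaze, as the blue one. Leave it.
- stored3: Tile with white glaze, as the blue one. Leave it.
- bowl: White ceramic bowl, 116 mm across, 75 mm high; origin at its foot. Leave it.
- stone: Grey stone block, 60 x 170 x 35 mm; origin at the middle of its underside. Leave it.
- bottle: Clear bottle with a blue cap, 64 mm across, 190 mm high; origin at its foot. Leave it.

How it is judged (in metres and radians):
On the way:
1. the tile stands upright and in line in the free lane, its leading end at least 10 mm inside the mouth but not yet home (x of tile_center in the frame of tag between -0.122 and -0.015 m and y of tile_center in the frame of tag between -0.006 and 0.006 m and angle between tile's own z axis and vertical below 0.12 rad and angle between the x axis of tile and the x axis of tag, either way round below 0.08 rad), for 0.1 s.
At the end, for the whole second after the job is handed in: Green tile upright on the base in the free lane, leading end within 5 mm of the back stop, within 4 mm of the centre line and 4 degrees of the lane, at rest, untouched; stored tiles within 8 mm, bowl, stone and bottle within 20 mm of their starts (x of tile_center in the frame of tag between -0.005 and 0.004 m and y of tile_center in the frame of tag between -0.004 and 0.004 m and z of tile_center in the frame of tag between 0.041 and 0.05 m and angle between tile's own z axis and vertical below 0.12 rad and angle between the x axis of tile and the x axis of tag, either way round below 0.08 rad and linear speed of tile below 0.01 m/s and contact force between the fingers and tile below 0.05 N and distance of each of stored1, stored2, stored3 from where it was at the start of the episode below 0.008 m and distance of each of bowl, stone, bottle from where it was at the start of the episode below 0.02 m).
It fails at once if the tile is tipped over or laid down (more than 40 degrees from upright) (angle between tile's own z axis and vertical above 0.7 rad).
It fails at once if a stored tile is shifted by more than 15 mm (distance of any of stored1, stored2, stored3 from where it was at the start of the episode above 0.015 m).
It fails at once if bowl, stone or bottle is shifted by more than 30 mm (distance of any of bowl, stone, bottle from where it was at the start of the episode above 0.03 m).
It also fails if it takes over 54 s, if anything falls off the work surface, if the arm or the gripper's body presses on something with over 40 N, if the wrist force passes 120 N, or if a joint passes its speed limit or range.

## Working session

There is one attempt and no reset: what is moved stays moved. The work goes in short steps, Python scripts to look and compute and a tool call to move; the robot and the scene stay as the last step left them, time stands still between calls to the robot, and variables do not carry over. Pictures are saved under pics/ and viewed, at most 11 in all, crops included, and the job is handed in when it is done.

Besides the shell and the picture viewer there is one more tool, called after ">>>" by a JSON object that holds its "method" and its "body", one argument or row to a line. step_arm: Moves the arm, as the interface text tells. Its arguments: {"type":"object","properties":{"targets":{"type":"array"},"fingers":{"type":"number"},"newtons":{"type":"number"}},"required":["targets"]}

```bash
mkdir -p pics
cat > h.py <<'E'
import numpy as np, cv2
from scipy.spatial.transform import Rotation as R
from bench import r, vision
def rot(a):
    a=np.array(a,float)
    if a.shape==(3,3): return a
    return R.from_euler('xyz',a,degrees=True).as_matrix()
def ray(s,uv):
    K=np.array(s['mtx'],float); d=s.get('dist',s.get('distortion'))
    p=cv2.undistortPoints(np.array(uv,float).reshape(-1,1,2),K,None if d is None else np.array(d,float)).reshape(-1,2)
    c=np.c_[p[:,0],-p[:,1],-np.ones(len(p))]
    return np.array(s['eye'],float),c@rot(s['attitude']).T
def plane(s,uv,z):
    e,d=ray(s,uv); return e+d*((z-e[2])/d[:,2])[:,None]
E
python3 - <<'E'
from h import *
for n in('scene','top'):
    s=vision.snapshot(n); cv2.imwrite(f'pics/{n}0.png',s['img']); print({k:v for k,v in s.items() if k!='img'})
print(r.sense())
E
```

```text
{'mtx': array([[468.08530965,   0.        , 319.90442106],
       [  0.        , 468.08530965, 238.38736435],
       [  0.        ,   0.        ,   1.        ]]), 'eye': array([1115.16710266,  481.98698781,  892.31303027]), 'attitude': array([ 40.05275601,  -0.61105749, 135.08625857])}
{'mtx': array([[439.92761864,   0.        , 317.62238823],
       [  0.        , 439.92761864, 243.14860555],
       [  0.        ,   0.        ,   1.        ]]), 'eye': array([ 346.65287549,   -3.39379324, 1192.99950183]), 'attitude': array([ 12.13389065,   0.1413095 , -90.53568895])}
{'time': 0.1, 'joint_pos': array([-7.11833266e+01,  7.51126172e+00,  8.53235540e+01,  7.71638734e-04,
        8.72626035e+01, -4.89332212e+00]), 'qd': array([ 0.07553805, -0.11787351, -0.16593068, -0.02816282, -0.0163283 ,
       -0.01378032]), 'joint_efforts': array([ 2.15742439e-03, -5.70954001e+01, -5.01940835e+01, -1.08471472e-04,
        8.21398658e-03,  6.24786503e-05]), 'tool_pos': array([ 241.13556127, -548.90223675,  252.33936989]), 'tcp_rot': array([-1.79903002e+02, -9.07782211e-03,  2.37099504e+01]), 'ft_force': array([ 0.31533405,  1.36323244, -0.65147293]), 'wrist_torque': array([ 0.00708498,  0.00159759, -0.01100639]), 'grip_force': 0.0, 'finger_gap': 85.70703238638272}
```

View pics/scene0.png

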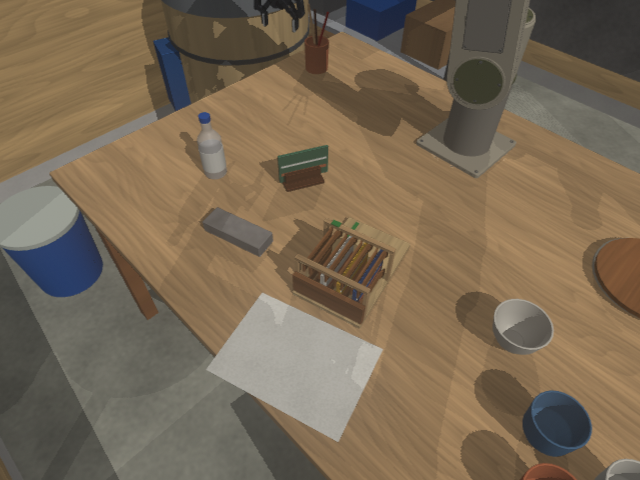

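View pics/top0.png

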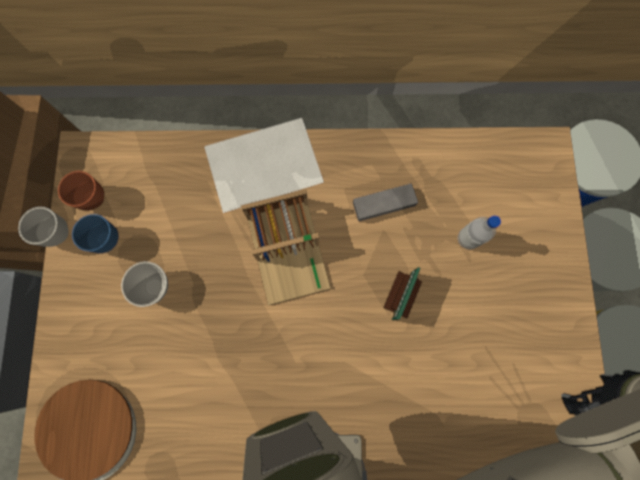

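The top view shows the tile and stand around (405,294). The rack mouth faces the robot, with the green strip at (315,273), the cap at (308,238) and the free lane rightmost. In the scene view the tile is at (303,165). Next I'll measure these.

Run:
```python
from h import *
for n in('top','scene'):
    s=vision.snapshot(n); im=s['img']
    hsv=cv2.cvtColor(im,cv2.COLOR_BGR2HSV)
    m=cv2.inRange(hsv,(40,60,30),(95,255,255))
    k,l,st,c=cv2.connectedComponentsWithStats(m)
    for i in range(1,k):
        if st[i,4]<12 : continue
        ys,xs=np.where(l==i); b=cv2.minAreaRect(np.c_[xs,ys].astype(np.float32))
        print(n,st[i],c[i].round(1),np.array(b[0]).round(1),np.array(b[1]).round(1),round(b[2],1))
    x0,y0,w,h=(240,180,190,150) if n=='top' else (260,135,150,130)
    cr=im[y0:y0+h,x0:x0+w]; cv2.imwrite(f'pics/{n}c.png',cv2.resize(cr,None,fx=4,fy=4,interpolation=cv2.INTER_CUBIC))
```

```text
top [304 234   8   7  40] [307.1 237.3] [307.1 237.2] [5.3 7.3] 76.0
top [310 258  11  30 100] [314.9 272.5] [314.9 272.5] [30.1  3.2] 75.3
top [393 268  27  52 257] [407.2 294.4] [407.4 294.2] [ 6.5 56.4] 24.4
scene [304 148   8   4  14] [307.8 149.7] [307.6 149.7] [1.7 7.5] 76.0
scene [291 151   8   4  15] [294.5 152.8] [294.6 152.8] [1.6 7.6] 74.1
scene [282 154   8   4  15] [285.2 155.1] [285.6 155.4] [2.4 7.3] 76.0
scene [331 220  11   7  45] [335.9 223.2] [335.9 223.2] [8.9 4.9] 26.6
scene [352 222   7   8  29] [354.8 225.6] [354.8 225.5] [3.4 7.8] 36.9
```

View pics/topc.png

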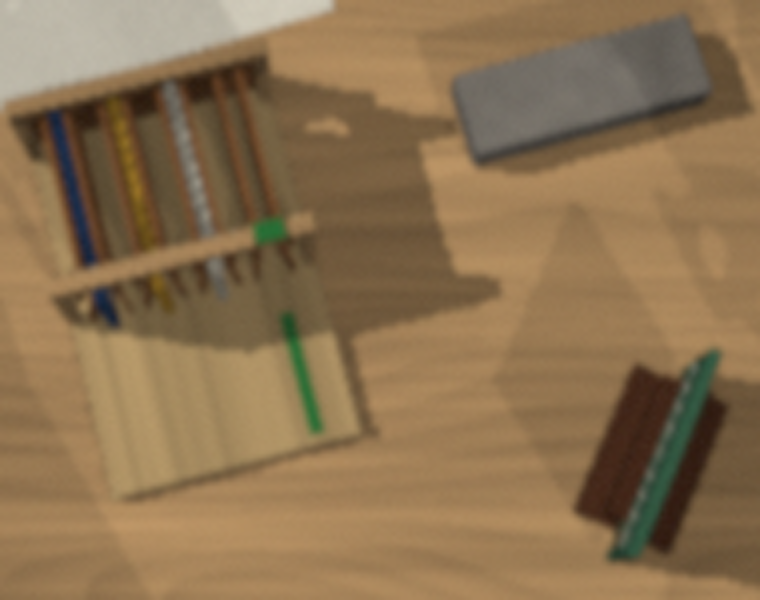

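View pics/scenec.png

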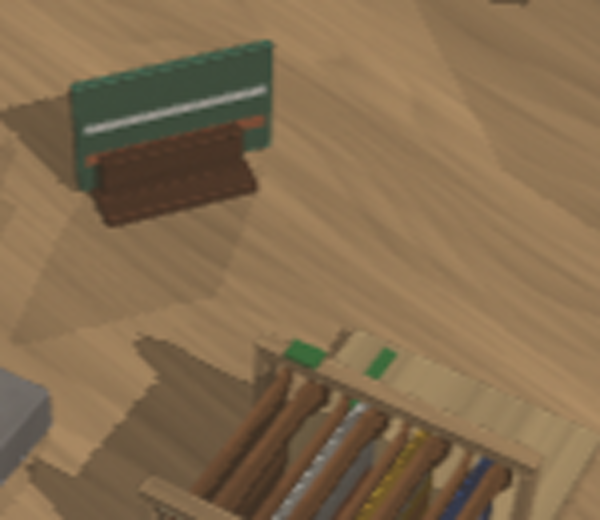

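The crops show the tile's top edge with the white-banded left face visible below it, and the strip and cap in line with the lane. Next: world coordinates.

Run:
```python
from h import *
def ang(a,b): d=b-a; return np.degrees(np.arctan2(d[1],d[0]))
s=vision.snapshot('top'); t=vision.snapshot('scene')
hsv=cv2.cvtColor(s['img'],cv2.COLOR_BGR2HSV); m=cv2.inRange(hsv,(40,60,30),(95,255,255))
k,l,st,c=cv2.connectedComponentsWithStats(m)
for i in range(1,k):
    if st[i,4]<30: continue
    ys,xs=np.where(l==i)
    if st[i,4]>200:   # tile: right boundary = rear top edge
        rows=np.arange(ys.min()+3,ys.max()-3); e=np.array([xs[ys==q].max()+.5 for q in rows])
        f=np.polyfit(rows,e,1); print('rms',np.std(e-np.polyval(f,rows)))
        P=plane(s,[[np.polyval(f,q),q] for q in (ys.max()+.5,ys.min()-.5)],100)
        print('tile rear top edge',P.round(1),ang(*P),np.linalg.norm(P[1]-P[0]))
    else:
        vx,vy,x0,y0=cv2.fitLine(np.c_[xs,ys].astype(np.float32),cv2.DIST_L2,0,.01,.01).ravel()
        z=12 if st[i,4]>80 else 120
        P=plane(s,[c[i],[x0-vx*10,y0-vy*10],[x0+vx*10,y0+vy*10]],z); print('strip' if z==12 else 'cap',P.round(1),ang(P[1],P[2]))
        if z==12: a=P[0]
        else: b=P[0]
print('cap->strip ang',ang(a,b))
# scene: cap centre, strip centre; tile top corners (front face), bottom corners
print('scene cap',plane(t,[[335.9,223.2]],120).round(1),'strip',plane(t,[[354.8,225.6]],12).round(1))
P=plane(t,[[278,156.2],[327.5,145.5]],100);print('scene tile top',P.round(1),P.mean(0).round(1),ang(*P),np.linalg.norm(P[1]-P[0]))
# rack outline in top (crop px/4+offset): sill front corners, front bar ends
P=plane(s,np.array([[122,498],[360,434]])/4+[240,180],12);print('sill front',P.round(1),P.mean(0).round(1),ang(*P)+90)
P=plane(s,np.array([[68,282],[312,220]])/4+[240,180],120);print('front bar',P.round(1),P.mean(0).round(1),ang(*P)+90)
# stand groove ends: stand top corners visible z=42
```

```text
cap [[592.6  23.3 120. ]
 [583.3  46.6 120. ]
 [601.9   0.  120. ]] -68.18416177669853
strip [[519.8   5.3  12. ]
 [546.3  12.1  12. ]
 [493.4  -1.4  12. ]] -165.74312113391207
rms 0.3467770760079386
tile rear top edge [[ 390.8 -204.1  100. ]
 [ 516.6 -260.2  100. ]] -24.038993883154543 137.6994801715092
cap->strip ang 13.894575290452075
scene cap [[594.5  21.7 120. ]] strip [[493.5  -3.8  12. ]]
scene tile top [[ 520.1 -256.7  100. ]
 [ 397.  -197.8  100. ]] [ 458.5 -227.3  100. ] 154.42401764440675 136.42853491717935
sill front [[434.5 124.4  12. ]
 [475.7 -34.9  12. ]] [455.1  44.7  12. ] 14.488871446110892
front bar [[560.2 148.  120. ]
 [598.2  -4.  120. ]] [579.2  72.  120. ] 14.057486235571503
```

Run:
```python
from h import *
t=vision.snapshot('scene');s=vision.snapshot('top')
a=cv2.resize(t['img'][138:188,270:335],(780,600),interpolation=cv2.INTER_NEAREST)[:600]
a=cv2.resize(t['img'][138:188,270:335],None,fx=6,fy=6,interpolation=cv2.INTER_NEAREST)
b=cv2.resize(s['img'][262:327,378:428],None,fx=6,fy=6,interpolation=cv2.INTER_NEAREST)
o=np.zeros((390,700,3),np.uint8); o[:300,:390]=a; o[:390,395:695]=b
cv2.imwrite('pics/z.png',np.clip(o*1.6,0,255).astype(np.uint8))
for q in(275,285,294,303,312): print(q,[tuple(map(int,p)) for p in s['img'][q,int(416-(q-275)*.46)-5:int(416-(q-275)*.46)+7]])
print([tuple(map(int,p)) for p in t['img'][144:160,303]])
```

```text
275 [(75, 89, 85), (70, 84, 71), (58, 75, 51), (60, 81, 48), (66, 88, 51), (65, 87, 56), (60, 84, 73), (58, 84, 95), (55, 82, 104), (58, 86, 109), (60, 91, 114), (62, 92, 116)]
285 [(50, 63, 75), (73, 87, 84), (70, 84, 71), (60, 77, 53), (60, 81, 46), (63, 86, 49), (60, 82, 49), (51, 70, 50), (32, 46, 48), (24, 33, 49), (18, 28, 47), (15, 25, 47)]
294 [(39, 52, 65), (64, 77, 75), (80, 94, 85), (73, 87, 71), (60, 78, 51), (63, 85, 49), (63, 86, 50), (57, 76, 50), (41, 56, 50), (25, 38, 50), (18, 29, 49), (17, 28, 50)]
303 [(35, 47, 68), (62, 75, 82), (82, 96, 92), (74, 88, 75), (59, 76, 51), (63, 83, 47), (67, 88, 52), (61, 82, 49), (49, 67, 50), (31, 44, 51), (21, 33, 51), (14, 26, 49)]
312 [(52, 77, 96), (46, 64, 74), (57, 73, 75), (74, 89, 83), (69, 83, 69), (61, 77, 53), (60, 81, 47), (65, 87, 51), (61, 81, 48), (49, 68, 47), (33, 46, 47), (21, 32, 49)]
[(85, 118, 144), (89, 124, 152), (90, 124, 152), (91, 126, 155), (91, 126, 155), (86, 119, 145), (75, 96, 77), (68, 87, 66), (62, 78, 63), (61, 77, 62), (61, 77, 62), (60, 76, 62), (60, 76, 62), (60, 76, 62), (61, 77, 63), (60, 76, 62)]
```

View pics/z.png

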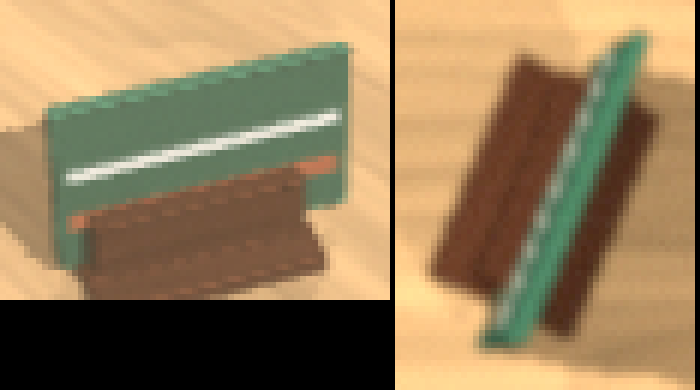

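Top strip confirmed. The tile centre is about (457,-228) at yaw -24.5°, and the lane mouth about (587.6,21) at 14.1°. I'll grasp 45 mm behind the centre, at (416,-209).

>>> {"method": "step_arm", "body": {
  "targets": [
    [[16, 31, 0, 0, 0, -0.08], [32, 62, -5, 0, 0, -0.16], [48, 93, -10, 0, 0, -0.24], [64, 124, -20, 0, 0, -0.32], [80, 155, -30, 0, 0, -0.4], [96, 186, -40, 0, 0, -0.48], [112, 217, -50, 0, 0, -0.56], [128, 248, -60, 0, 0, -0.64], [144, 279, -70, 0, 0, -0.72], [160, 310, -80, 0, 0, -0.8], [174.6, 340.2, -90, 0, 0, -0.841], [174.6, 340.2, -90, 0, 0, -0.841]]
  ],
  "fingers": -0.3,
  "newtons": 30
}}

```text
time: 1.4
tool_pos: [416.7, -203.8, 161.2]
tcp_rot: [-179.8, 0.2, -24.4]
ft_force: [-0.4, -0.1, -1.0]
finger_gap: 55.6
grip_force: 0.0
```

Run:
```python
from h import *
s=r.sense(); print({k:np.round(s[k],2) for k in('time','tool_pos','tcp_rot','ft_force','finger_gap','joint_pos')})
t=vision.snapshot('scene');u=vision.snapshot('top')
a=cv2.resize(t['img'][70:200,250:370],None,fx=3.2,fy=3.2,interpolation=cv2.INTER_CUBIC)
b=cv2.resize(u['img'][220:350,360:480],None,fx=3.2,fy=3.2,interpolation=cv2.INTER_CUBIC)
cv2.imwrite('pics/app.png',np.clip(np.hstack([a,b])*1.4,0,255).astype(np.uint8))
```

```text
{'time': np.float64(1.4), 'tool_pos': array([ 416.69, -203.84,  161.18]), 'tcp_rot': array([-1.7984e+02,  1.7000e-01, -2.4400e+01]), 'ft_force': array([-0.38, -0.05, -1.05]), 'finger_gap': np.float64(55.62), 'joint_pos': array([-32.5 , -10.26, 112.48,   0.14,  77.97,  81.87])}
```

View pics/app.png

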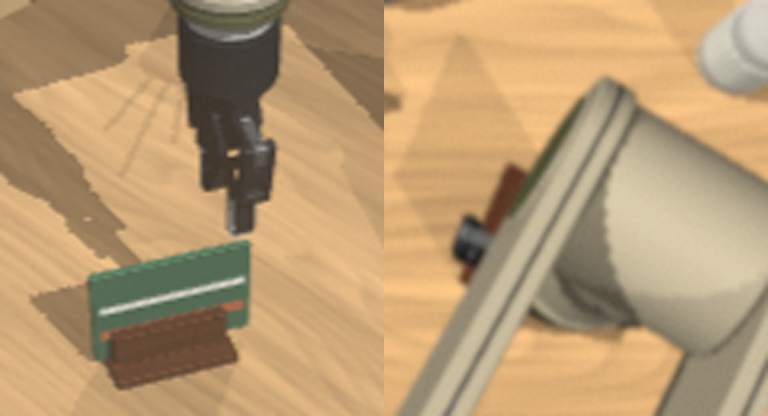

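The picture shows the open fingers above the tile's near-robot end (right end in the scene crop), straddling it. Now I descend and close.

>>> {"method": "step_arm", "body": {
  "targets": [
    [[0, 0, -20, 0, 0, 0], [0, 0, -45, 0, 0, 0], [0, 0, -65, 0, 0, 0], [0, 0, -80, 0, 0, 0], [0, 0, -85.3, 0, 0, 0], [0, 0, -85.3, 0, 0, 0], [0, 0, -85.3, 0, 0, 0], [0, 0, -85.3, 0, 0, 0]]
  ]
}}

```text
time: 2.17
tool_pos: [416.7, -210.3, 79.5]
tcp_rot: [180.0, -0.1, -24.5]
ft_force: [0.0, 0.6, -0.1]
finger_gap: 55.7
grip_force: 0.0
```

>>> {"method": "step_arm", "body": {
  "targets": [
    [[0, 0, 0, 0, 0, 0], [0, 0, 0, 0, 0, 0], [0, 0, 0, 0, 0, 0], [0, 0, 0, 0, 0, 0], [0, 0, 0, 0, 0, 0], [0, 0, 0, 0, 0, 0], [0, 0, 0, 0, 0, 0], [0, 0, 0, 0, 0, 0]]
  ],
  "fingers": 1,
  "newtons": 30
}}

```text
time: 2.83
tool_pos: [416.0, -209.9, 78.5]
tcp_rot: [179.9, -0.0, -24.5]
ft_force: [-3.4, -5.0, 3.4]
finger_gap: 7.7
grip_force: 29.5
```

>>> {"method": "step_arm", "body": {
  "targets": [
    [[0, 0, 0, 0, 0, 0], [0, 0, 0, 0, 0, 0], [0, 0, 8, 0, 0, 0], [0, 0, 20, 0, 0, 0], [0, 0, 35, 0, 0, 0], [0, 0, 50, 0, 0, 0], [0, 0, 65, 0, 0, 0], [0, 0, 75, 0, 0, 0], [0, 0, 75, 0, 0, 0], [0, 0, 75, 0, 0, 0], [0, 0, 75, 0, 0, 0]]
  ],
  "newtons": 70
}}

```text
time: 3.75
tool_pos: [415.3, -208.7, 151.8]
tcp_rot: [-180.0, 0.1, -24.5]
ft_force: [-0.4, 0.2, -1.9]
finger_gap: 7.4
grip_force: 68.7
```

Run:
```python
from h import *
s=r.sense(); print({k:np.round(s[k],2) for k in('time','tool_pos','tcp_rot','ft_force','wrist_torque','finger_gap','joint_pos')})
t=vision.snapshot('scene')
a=cv2.resize(t['img'][70:200,250:370],None,fx=4.4,fy=4.4,interpolation=cv2.INTER_CUBIC)
cv2.imwrite('pics/lift.png',np.clip(a*1.4,0,255).astype(np.uint8))
```

```text
{'time': np.float64(3.75), 'tool_pos': array([ 415.34, -208.69,  151.81]), 'tcp_rot': array([-1.7998e+02,  9.0000e-02, -2.4470e+01]), 'ft_force': array([-0.37,  0.19, -1.92]), 'wrist_torque': array([0.03, 0.05, 0.01]), 'finger_gap': np.float64(7.37), 'joint_pos': array([-3.3010e+01, -9.6400e+00,  1.1295e+02,  1.0000e-02,  7.6780e+01,
        8.1460e+01])}
```

View pics/lift.png

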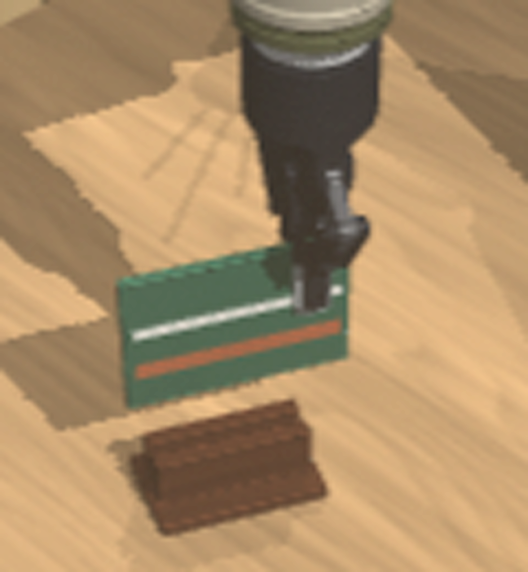

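The tile is lifted clear, level and held near its trailing end. Next I carry it to a point in front of the lane.

>>> {"method": "step_arm", "body": {
  "targets": [
    [[2, 10, 0, 0, 0, 0.05], [5, 30, 0, 0, 0, 0.13], [10, 53, 0, 0, 0, 0.22], [15, 78, 0, 0, 0, 0.31], [20, 103, 0, 0, 0, 0.4], [26, 128, 0, 0, 0, 0.49], [31, 153, 0, 0, 0, 0.57], [36, 175, 0, 0, 0, 0.63], [39, 190, 0, 0, 0, 0.66], [40.6, 197.2, 0, 0, 0, 0.674], [40.6, 197.2, 0, 0, 0, 0.674], [40.6, 197.2, 0, 0, 0, 0.674]]
  ]
}}

```text
time: 4.8
tool_pos: [456.0, -12.2, 152.3]
tcp_rot: [-180.0, 0.1, 14.1]
ft_force: [0.6, 0.1, -3.4]
finger_gap: 7.2
grip_force: 68.7
```

>>> {"method": "step_arm", "body": {
  "targets": [
    [[0, 0, -15, 0, 0, 0], [0, 0, -35, 0, 0, 0], [0, 0, -52, 0, 0, 0], [0, 0, -62, 0, 0, 0], [0, 0, -67, 0, 0, 0], [0, 0, -68, 0, 0, 0], [0, 0, -68, 0, 0, 0], [0, 0, -68, 0, 0, 0], [0, 0, -68, 0, 0, 0]]
  ]
}}

```text
time: 5.55
tool_pos: [457.4, -12.2, 86.1]
tcp_rot: [180.0, -0.1, 14.1]
ft_force: [-0.5, 0.2, -2.9]
finger_gap: 6.9
grip_force: 68.7
```

Run:
```python
from h import *
s=r.sense(); print({k:np.round(s[k],2) for k in('time','tool_pos','tcp_rot','ft_force','wrist_torque','finger_gap')})
t=vision.snapshot('scene');u=vision.snapshot('top')
a=cv2.resize(t['img'][150:280,300:425],None,fx=3.2,fy=3.2,interpolation=cv2.INTER_CUBIC)
b=cv2.resize(u['img'][200:330,240:362],None,fx=3.2,fy=3.2,interpolation=cv2.INTER_CUBIC)
cv2.imwrite('pics/pre.png',np.clip(np.hstack([a,b])*1.4,0,255).astype(np.uint8))
```

```text
{'time': np.float64(5.55), 'tool_pos': array([457.36, -12.17,  86.14]), 'tcp_rot': array([ 1.7996e+02, -1.0000e-01,  1.4130e+01]), 'ft_force': array([-0.45,  0.2 , -2.9 ]), 'wrist_torque': array([-0.03,  0.11, -0.  ]), 'finger_gap': np.float64(6.85)}
```

View pics/pre.png

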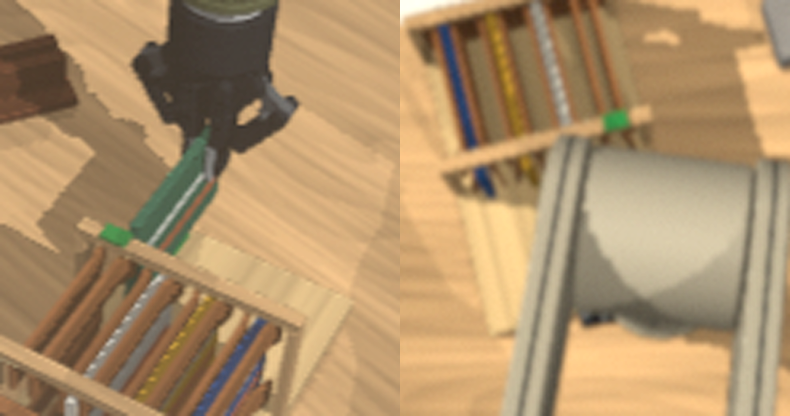

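The tile's leading end is just before the mouth, roughly in line with the cap. I'll check the lateral offset numerically in the scene view, so both come from the same camera.

Run:
```python
from h import *
t=vision.snapshot('scene'); hsv=cv2.cvtColor(t['img'],cv2.COLOR_BGR2HSV)
m=cv2.inRange(hsv,(40,45,30),(95,255,255)); m[:, :338]=0; m[232:]=0; m[:,372:]=0
ys,xs=np.where(m); print(xs.min(),xs.max(),ys.min(),ys.max())
rows=np.arange(199,220); e=[]
for q in rows:
    c=xs[ys==q]; e.append(c.min()-.5 if len(c) else np.nan)
e=np.array(e); print(e)
ok=~np.isnan(e); f=np.polyfit(rows[ok],e[ok],1); f=np.polyfit(rows[ok][abs(e[ok]-np.polyval(f,rows[ok]))<.8],e[ok][abs(e[ok]-np.polyval(f,rows[ok]))<.8],1)
zt=86.1+21.5
P=plane(t,[[np.polyval(f,q),q] for q in(200,219)],zt)
d=np.array([np.cos(np.radians(14.1)),np.sin(np.radians(14.1))]); n=np.array([-d[1],d[0]])
print(P.round(1),np.degrees(np.arctan2(*(P[1]-P[0])[1::-1])))
c=P[:,:2]+4*n
print('lateral vs scene cap',(c-[594.5,21.7])@n,'along from mouth',(c-[594.5,21.7])@d+6,'TCP lateral',(np.array([457.4,-12.2])-[594.5,21.7])@n)
```

```text
338 367 190 229
[356.5 355.5 355.5 354.5 353.5 352.5 351.5 350.5 350.5 349.5 348.5 347.5
 347.5 346.5 345.5 344.5 343.5 343.5 342.5 341.5 340.5]
[[499.7  -3.8 107.6]
 [569.1  13.  107.6]] 13.636153609751048
lateral vs scene cap [2.35587646 1.77766396] along from mouth [-92.1797533  -20.75866995] TCP lateral 0.520956797710775
```

>>> {"method": "step_arm", "body": {
  "targets": [
    [[0.3, -1.2, -2, 0, 0, 0], [0.3, -1.2, -2.5, 0, 0, 0], [5.1, 0, -2.5, 0, 0, 0], [10, 1.2, -2.5, 0, 0, 0], [14.9, 2.5, -2.5, 0, 0, 0], [19.7, 3.7, -2.5, 0, 0, 0], [24.6, 4.9, -2.5, 0, 0, 0], [29.4, 6.1, -2.5, 0, 0, 0], [34.3, 7.3, -2.5, 0, 0, 0], [39.1, 8.5, -2.5, 0, 0, 0], [39.1, 8.5, -2.5, 0, 0, 0], [39.1, 8.5, -2.5, 0, 0, 0]]
  ]
}}

```text
time: 6.7
tool_pos: [495.8, -3.4, 82.4]
tcp_rot: [-180.0, 0.0, 14.2]
ft_force: [-0.6, 0.4, -2.0]
finger_gap: 7.3
grip_force: 68.7
```

Lead is about 20 mm inside with no contact force. Continuing.

>>> {"method": "step_arm", "body": {
  "targets": [
    [[4.9, 1.2, 0, 0, 0, 0], [9.7, 2.4, 0, 0, 0, 0], [14.6, 3.7, 0, 0, 0, 0], [19.4, 4.9, 0, 0, 0, 0], [24.3, 6.1, 0, 0, 0, 0], [29.1, 7.3, 0, 0, 0, 0], [34, 8.5, 0, 0, 0, 0], [34, 8.5, 0, 0, 0, 0], [34, 8.5, 0, 0, 0, 0]]
  ]
}}

```text
time: 7.45
tool_pos: [529.8, 5.1, 82.4]
tcp_rot: [-180.0, 0.0, 14.2]
ft_force: [-0.2, 0.3, -3.0]
finger_gap: 7.2
grip_force: 68.7
```

>>> {"method": "step_arm", "body": {
  "targets": [
    [[4.9, 1.2, 0, 0, 0, 0], [9.7, 2.4, 0, 0, 0, 0], [14.6, 3.7, 0, 0, 0, 0], [19.4, 4.9, 0, 0, 0, 0], [24.3, 6.1, 0, 0, 0, 0], [29.1, 7.3, 0, 0, 0, 0], [31, 7.8, 0, 0, 0, 0], [31, 7.8, -1, 0, 0, 0], [31, 7.8, -2, 0, 0, 0], [31, 7.8, -3, 0, 0, 0], [31, 7.8, -3, 0, 0, 0]]
  ]
}}

```text
time: 8.37
tool_pos: [560.8, 12.8, 80.6]
tcp_rot: [180.0, -0.0, 14.1]
ft_force: [-4.7, -0.4, 6.9]
finger_gap: 7.2
grip_force: 70.1
```

Tile touches the base. Release, lift, retreat.

>>> {"method": "step_arm", "body": {
  "targets": [
    [[0, 0, 0.5, 0, 0, 0], [0, 0, 0.5, 0, 0, 0], [0, 0, 0.5, 0, 0, 0], [0, 0, 0.5, 0, 0, 0], [0, 0, 0.5, 0, 0, 0], [0, 0, 0.5, 0, 0, 0]]
  ],
  "fingers": 0.48
}}

```text
time: 8.87
tool_pos: [560.5, 12.8, 79.9]
tcp_rot: [-180.0, 0.0, 14.1]
ft_force: [-0.1, 0.8, 0.1]
finger_gap: 21.7
grip_force: 0.0
```

>>> {"method": "step_arm", "body": {
  "targets": [
    [[0, 0, 10, 0, 0, 0], [0, 0, 25, 0, 0, 0], [0, 0, 45, 0, 0, 0], [0, 0, 65, 0, 0, 0], [0, 0, 70, 0, 0, 0], [-15, -3.8, 70, 0, 0, 0], [-35, -8.8, 70, 0, 0, 0], [-54, -13.6, 70, 0, 0, 0], [-54, -13.6, 70, 0, 0, 0], [-54, -13.6, 70, 0, 0, 0]]
  ]
}}

```text
time: 9.7
tool_pos: [506.1, -0.9, 149.9]
tcp_rot: [-180.0, -0.0, 14.1]
ft_force: [0.3, 0.2, 0.5]
finger_gap: 22.4
grip_force: 0.0
```

Run:
```python
from h import *
s=r.sense(); print({k:np.round(s[k],2) for k in('time','tool_pos','tcp_rot','ft_force','finger_gap')})
t=vision.snapshot('scene')
a=cv2.resize(t['img'][150:310,270:430],None,fx=3.7,fy=3.7,interpolation=cv2.INTER_CUBIC)
cv2.imwrite('pics/rel.png',np.clip(a*1.4,0,255).astype(np.uint8))
```

```text
{'time': np.float64(9.7), 'tool_pos': array([506.1 ,  -0.86, 149.86]), 'tcp_rot': array([-1.800e+02, -1.000e-02,  1.411e+01]), 'ft_force': array([0.26, 0.21, 0.46]), 'finger_gap': np.float64(22.37)}
```

View pics/rel.png

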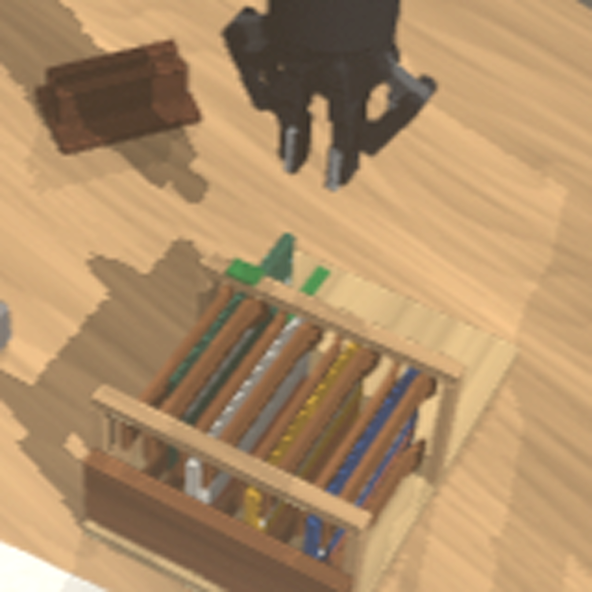

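The tile stands in the lane under the front bar, its tail about 50 mm proud; the other tiles are in place. Now I shut the fingers, lower behind the tail, and push.

>>> {"method": "step_arm", "body": {
  "targets": [
    [[0, 0, 0, 0, 0, 0], [0, 0, 0, 0, 0, 0], [0, 0, 0, 0, 0, 0], [0, 0, -15, 0, 0, 0], [0, 0, -35, 0, 0, 0], [0, 0, -55, 0, 0, 0], [0, 0, -66, 0, 0, 0], [0, 0, -68, 0, 0, 0], [0, 0, -68, 0, 0, 0]]
  ],
  "fingers": 1,
  "newtons": 30
}}

```text
time: 10.5
tool_pos: [506.1, -0.6, 81.3]
tcp_rot: [-180.0, 0.1, 14.1]
ft_force: [-0.7, -0.8, 0.7]
finger_gap: 0.1
grip_force: 0.0
```

>>> {"method": "step_arm", "body": {
  "targets": [
    [[4, 1, 0, 0, 0, 0], [8, 2, 0, 0, 0, 0], [12, 3, 0, 0, 0, 0], [16, 4, 0, 0, 0, 0], [20, 5, 0, 0, 0, 0], [24, 6, 0, 0, 0, 0], [28, 7, 0, 0, 0, 0], [32, 8, 0, 0, 0, 0], [36, 9, 0, 0, 0, 0], [40, 10, 0, 0, 0, 0], [44, 11, 0, 0, 0, 0], [48, 12, 0, 0, 0, 0]]
  ]
}}

```text
time: 11.5
tool_pos: [554.9, 11.3, 81.9]
tcp_rot: [-180.0, 0.0, 14.1]
ft_force: [-0.8, 0.5, 0.2]
finger_gap: 0.2
grip_force: 0.0
```

>>> {"method": "step_arm", "body": {
  "targets": [
    [[2, 0.5, 0, 0, 0, 0], [4, 1, 0, 0, 0, 0], [6, 1.5, 0, 0, 0, 0], [8, 2, 0, 0, 0, 0], [9, 2.2, 0, 0, 0, 0], [10, 2.5, 0, 0, 0, 0], [10, 2.5, 0, 0, 0, 0]]
  ]
}}

```text
time: 12.08
tool_pos: [564.7, 13.8, 82.0]
tcp_rot: [180.0, -0.0, 14.1]
ft_force: [0.3, 0.3, 1.5]
finger_gap: 0.2
grip_force: 0.0
```

Run:
```python
from h import *
s=r.sense(); print({k:np.round(s[k],2) for k in('time','tool_pos','ft_force')})
t=vision.snapshot('scene')
a=cv2.resize(t['img'][190:310,290:430],None,fx=4.5,fy=4.5,interpolation=cv2.INTER_CUBIC)
cv2.imwrite('pics/push.png',np.clip(a*1.4,0,255).astype(np.uint8))
```

```text
{'time': np.float64(12.08), 'tool_pos': array([564.73,  13.77,  81.99]), 'ft_force': array([0.33, 0.31, 1.54])}
```

View pics/push.png

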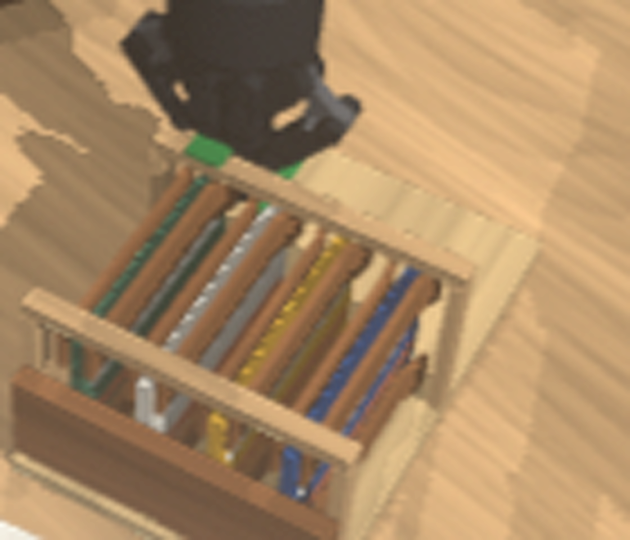

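Tile nearly home, no stop contact yet. Pushing on in small steps.

>>> {"method": "step_arm", "body": {
  "targets": [
    [[1, 0.2, 0, 0, 0, 0], [2, 0.5, 0, 0, 0, 0], [2.5, 0.6, 0, 0, 0, 0], [3, 0.7, 0, 0, 0, 0], [3, 0.7, 0, 0, 0, 0]]
  ]
}}

```text
time: 12.55
tool_pos: [567.6, 14.5, 82.0]
tcp_rot: [-180.0, 0.0, 14.1]
ft_force: [-1.0, -0.1, -0.0]
finger_gap: 0.1
grip_force: 0.0
```

>>> {"method": "step_arm", "body": {
  "targets": [
    [[0.7, 0.2, 0, 0, 0, 0], [1.4, 0.3, 0, 0, 0, 0], [2, 0.5, 0, 0, 0, 0], [2, 0.5, 0, 0, 0, 0]]
  ]
}}

```text
time: 12.88
tool_pos: [568.8, 14.8, 81.6]
tcp_rot: [-180.0, 0.1, 14.1]
ft_force: [-4.7, -1.5, 1.0]
finger_gap: -0.3
grip_force: 0.0
```

>>> {"method": "step_arm", "body": {
  "targets": [
    [[0.8, 0.2, 0, 0, 0, 0], [1.5, 0.4, 0, 0, 0, 0], [1.5, 0.4, 0, 0, 0, 0], [1.5, 0.4, 0, 0, 0, 0]]
  ]
}}

```text
time: 13.22
tool_pos: [568.9, 14.9, 81.1]
tcp_rot: [-180.0, 0.3, 14.1]
ft_force: [-11.1, -3.3, 4.5]
finger_gap: 0.1
grip_force: 0.0
```

Firm stop at the expected place. Back off and check.

>>> {"method": "step_arm", "body": {
  "targets": [
    [[-5, -1.2, 0, 0, 0, 0], [-15, -3.7, 0, 0, 0, 0], [-30, -7.5, 5, 0, 0, 0], [-45, -11, 25, 0, 0, 0], [-70, -17, 50, 0, 0, 0], [-100, -25, 80, 0, 0, 0], [-110, -55, 100, 0, 0, 0], [-110, -85, 110, 0, 0, 0], [-110, -115, 110, 0, 0, 0], [-110, -140, 110, 0, 0, 0], [-110, -150, 110, 0, 0, 0], [-110, -150, 110, 0, 0, 0]]
  ]
}}

```text
time: 14.22
tool_pos: [461.2, -136.5, 192.3]
tcp_rot: [179.9, -0.1, 14.0]
ft_force: [-0.1, -0.2, -0.0]
finger_gap: 0.1
grip_force: 0.0
```

Run:
```python
from h import *
t=vision.snapshot('scene');u=vision.snapshot('top')
a=cv2.resize(t['img'][190:310,290:430],None,fx=3,fy=3,interpolation=cv2.INTER_CUBIC)
b=cv2.resize(u['img'][190:310,240:340],None,fx=3,fy=3,interpolation=cv2.INTER_CUBIC)
cv2.imwrite('pics/end.png',np.clip(np.hstack([a,b])*1.4,0,255).astype(np.uint8))
print(r.sense()['time'],r.sense()['ft_force'].round(1))
```

```text
14.3167 [0.1 0.2 0.4]
```

View pics/end.png

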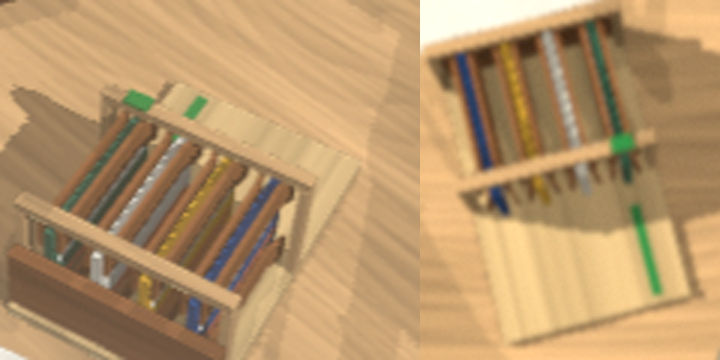

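The green tile is level with the stored tiles at both ends: its lead end lines up at (50,245) in the scene crop, and its tail stands the same small amount proud at (627,175) in the top crop. It is upright, and nothing else has moved.

```bash
python3 -c "
from bench import r
print(r.hand_in())"
```

```text
the job is handed in; nothing more can be done
None
```

The green tile is standing upright in the free lane, pushed up to a firm stop where the back board should be and released; the last pictures show the stored tiles in place, the robot never went near the bowl, stone or bottle, and the job was handed in at about 14 s (no verdict was returned).

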